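# Lay out comb and clipper for soaking, then open the reverse-or-normal twist cap

## Task

Get the comb and nail clipper ready for disinfecting: lay the comb flat and lengthwise in the long lane of the soaking tray and the nail clipper flat and lengthwise in its empty short compartment, in either order and without dropping them in. Then open the tablet canister in the green caddy: nobody knows whether its twist cap undoes to the left or to the right, so feel which way it gives (if it is blocked one way, try the other), keep the cap down on its neck until it has been turned free, lift it off, and finish while still holding it in the gripper, upright and about 8 cm up above the canister (do not put it down or let go). Leave all the other things where they stand.

Things in the scene. Friction and masses are not known exactly. Their poses are not given: they have to be found in the camera images.
- tray: White soaking tray fixed to the counter, 198 x 156 mm, floor 4 mm thick, walls and dividers 4 mm thick, 16 mm high overall. Origin: centre of its underside; x along its length, z up. The +y half is the long lane (inside 190 x 72 mm); the -y half is split at x = -8 mm into the empty short compartment (inside 85 x 72 mm, -x end) and one that holds a nail brush (+x end).
- comb_lane (a point): Centre of the floor of the long lane for the comb: tray frame (0, 38, 4) mm; x along the lane, z up.
- clipper_bay (a point): Centre of the floor of the empty short compartment for the clipper: tray frame (-52.5, -38, 4) mm; x lengthwise, z up.
- comb: Black handled comb lying flat on the counter, 160 mm long along its x, 35 g: handle at -x, 18 mm wide, 10 mm thick; toothed head from x = 0 to +x, 30 mm wide, 8 mm thick at the spine, 5 mm at the teeth. Origin: underside at mid length, about its centre of mass; z up. In the lane its handle may point either way.
- comb_grip (a point): Point on the comb's handle, 18 mm from its middle towards the handle end and 5 mm above its underside: pinch here across the 18 mm width (along the comb's y).
- clipper: Steel nail clipper lying flat on the counter, 60 mm long along its x, 14 mm wide (y), 11 mm high, 40 g. Origin: centre of its underside; z up. Pinch it across its width.
- canister: White round tablet canister with a teal band, standing at one end of the lime green caddy (which end varies), held so that it neither turns nor lifts. 72 mm diameter, shoulder 70 mm above its underside, which is 24 mm above the counter. Origin: centre of its underside; z up; a red mark on the shoulder points to its -x. The 33 mm wide, 18 mm high neck is hidden under the cap.
- cap: Teal round twist cap on the canister, 52 mm diameter, 39 mm high, 50 g, upper 22 mm solid, hollow skirt below; top face 134 mm above the counter when on. Origin: centre of its lower rim, 71 mm above the canister's underside when on; z up; its x is parallel to the canister's x when closed; a white line on top points to its -x. It turns about its z.
- cap_top (a point): Centre of the cap's top face; turns with the cap. Quarter-turn thread of hidden hand, different from start to start: one way it is blocked within 0.12 rad (the fingers slip or the moment rises); the other way it turns freely, can be lifted off from about 0.75 rad on, and meets an end stop at about 1 rad, where it also lifts off. Before that it lifts 2 mm at most. A 30 N grip turns it.
- caddy: Lime green plastic caddy, fixed, 130 mm deep (x), 420 mm long (y), walls 60 mm high, hung by two suction cups on a glass screen 165 mm high, 85 mm beyond the caddy's middle (+x). Two tabs with the cups, 150 mm high, at its far side 78 mm left and right of the middle; in the middle a toothbrush rack, brushes up to 196 mm high. Origin: middle of the caddy at counter height.
- tumbler: Glass tumbler, 64 mm across, 90 mm high, standing loose at the other end of the caddy from the canister. Origin: centre of its underside. Leave alone.
- nail_brush: Wooden nail brush, 75 x 34 x 26 mm, lying in the third compartment of the tray. Origin: centre of its underside. Leave alone.
- soap_case: Blue flip-top soap case, 70 x 105 x 39 mm, loose on the counter. Origin: centre of its underside. Leave alone.
- floss_box: Green floss box, 45 x 50 x 18 mm, loose on the counter. Origin: centre of its underside. Leave alone.
- lotion: Orange lotion bottle, 54 mm across, 140 mm high, loose on the counter. Origin: centre of its underside. Leave alone.
There are look-alikes about, which are no part of the job. What is meant by the comb is not pink, and is the smaller of those in its own colour.

How it is judged (in metres and radians):
On the way, in this order (a step that is already met when the one before it is completed fails the run):
1. the comb lies flat and lengthwise in the long lane and the clipper in the short compartment, both let go (x of comb in the frame of tray between -0.02 and 0.02 m and y of comb in the frame of tray between 0.013 and 0.063 m and z of each of comb, clipper in the frame of tray below 0.009 m and angle between comb's own z axis and vertical below 0.12 rad and angle between the x axis of comb and the x axis of tray, either way round below 0.25 rad and x of clipper in the frame of tray between -0.0765 and -0.0285 m and y of clipper in the frame of tray between -0.068 and -0.008 m and angle between clipper's own z axis and vertical below 0.15 rad and angle between the x axis of clipper and the x axis of tray, either way round below 0.4 rad and contact force between the fingers and comb below 0.1 N and contact force between the fingers and clipper below 0.1 N and linear speed of each of comb, clipper below 0.03 m/s), for 0.2 s.
2. the cap, still down on its neck, is turned free (angle between the x axis of cap and the x axis of canister, either way round above 0.6 rad and z of cap in the frame of canister below 0.079 m), for 0.05 s.
3. the cap is lifted off in the gripper (z of cap in the frame of canister above 0.101 m and contact force between the fingers and cap above 1 N), for 0.2 s.
At the end, for the whole second after the job is handed in: Comb in the long lane (centre within 20 x 25 mm, 0.25 rad), clipper in the short compartment (24 x 30 mm, 0.4 rad), both flat, let go, at rest; cap gripped, still, within 0.4 rad of upright, 40 to 200 mm above its place on the neck, within 80 mm of the canister axis, touching only the gripper (all of step 1 and z of cap in the frame of canister between 0.111 and 0.271 m and horizontal distance between cap and canister below 0.08 m and contact force between the fingers and cap above 1 N and contact force between cap and canister below 0.1 N and angle between cap's own z axis and vertical below 0.4 rad and linear speed of cap below 0.03 m/s); the arm keeps its last pose, push and grip.
It fails at once if the tumbler is moved by more than 30 mm (distance of tumbler from where it was at the start of the episode above 0.03 m).
It fails at once if the soap case, nail brush, floss box or lotion bottle is moved by more than 30 mm (distance of any of soap_case, nail_brush, floss_box, lotion from where it was at the start of the episode above 0.03 m).
It fails at once if the comb or clipper is dropped into the tray from more than about 4 cm ((linear speed of comb above 0.8 m/s and height (world z) of comb below 0.06 m and contact force between the fingers and comb below 0.05 N and horizontal distance between comb and tray below 0.13 m) or (linear speed of clipper above 0.8 m/s and height (world z) of clipper below 0.06 m and contact force between the fingers and clipper below 0.05 N and horizontal distance between clipper and tray below 0.13 m)).
It also fails if it takes over 66 s, if anything falls off the work surface, if the arm or the gripper's body presses on something with over 40 N, if the wrist force passes 120 N, or if a joint passes its speed limit or range.

## Robot

A 6-joint arm with a two-finger parallel gripper is mounted at the origin on the work surface. World frame = base frame: x ahead of the robot, y to its left, z up, the work surface at z = 0. Lengths are in m, angles in degrees, forces in N, time in s.
With the tool pointing down it reaches from about 0.4 to 0.825 m from the base axis. Payload 7 kg.
Tool frame: the origin (TCP) lies between the finger pads; the fingertips stand 19 mm ahead of it and the grasp point (between the pads) is the TCP; z points along the fingers, y is the line along which they close (so a half turn about z gives the same grasp; the last joint's range is limited). The gripper opens to 88 mm and grips with 3 to 60 N. Pads are 19 mm wide; open, the fingers measure 130 mm over their backs; the gripper's body (78 mm by 193 mm) begins 47 mm behind the grasp point.
Start: joints at [82.168, 20.546, 0.682, 0, -70.136, -16.507], TCP at [0.278, 0.615, 0.246] pointing down, gripper open.
Joint ranges: [-176.03, 176.03], [-82.01, 121.73], [-58.28, 71.71], [-173.87, 95.51], [-174.79, -0.11], [-173.66, 173.66]. Speed limits (degrees/s): [136.94, 136.94, 172.46, 180, 180, 180].

## Interface

Orientations are given as [roll, pitch, yaw] about the fixed x, y, z axes, in that order (R = Rz(yaw) Ry(pitch) Rx(roll)).
In Python, from plant import get_obs, snapshot, close_job, spot_in, spot_point gives the robot as it stands.
- The arm moves only by the tool play_rows, never from a script. Its argument "plan" is a list of rows, each a list of 6 numbers: the shift along the tool's x, y, z in cm, then the turn, a rotation vector about the tool's x, y, z in degrees. A call has 1 to 20 rows; each row shifts and turns the commanded pose from where the row before left it, along the tool's axes as they then stand; what a row does not reach is not made up. A row lasts 1/12 s, in which the tool goes at most 41.7 mm and 7.16 degrees, less where a joint would pass 70% of its speed; a pose out of reach is approached as far as the arm can. A call is refused whole if a number of a shift passes 4.17 or a number of a turn 7.16, either way. A call with a gripper value outside its range is refused whole. "grip" is the finger opening in cm, from 0 to 8.76, set as the call begins (left out, the last holds). The fingers move at their own pace and stop on an object; the grip force is fixed at half the most. Time passes only in rows, so rows that do not move let the fingers close. It gives the time, the measured TCP pose, the force, the opening and the grip force at its end, in the units of the state.
- get_obs(): the state, without advancing time (a new reading comes with each control period).
- snapshot(name): name is "scene" or "top"; returns a dict with "frame" (384x512x3 uint8, red, green, blue), "fx", "fy", "cx", "cy" (pixels), "position" and "attitude" of the camera in the world. Camera axes: x right, y down, z forward; pixel columns grow to the right and rows downward; lengths in m; the calibration is good to about 2 mm. A picture is of the moment at which its call begins. There is no depth.
- close_job(): hands the job in; it is judged then, once.
Trained networks look in the newest picture that a camera, given by its name, has taken for a name from the list of things; names that differ only in an ending like _2 or _b are one class to them, and where a whole thing is asked for, a point or a joint stands for the part that bears it (a point fixed in the world has none). Each returns a list of dicts, best first, with "score" (0 to 1); they miss things now and then, are a little off and sometimes report something else, mostly with a low value. They report only what shows in the picture. A call takes as long as a camera call. They do not tell look-alikes from the thing itself.
- spot_in(camera, thing): "position" ([x, y, z] in m, in world coordinates, good to about 4 mm: the middle of the surface that is visible of it).
- spot_point(camera, thing): "position" ([x, y, z] in m, in world coordinates, good to about 4 mm: a listed point, or the origin of a listed thing).
The state is a dict: "clock": time; "joint_pos": joint angles; "qvel": joint speeds; "tau": joint torques, N m; "tool_pos": TCP position; "orientation": TCP orientation; "force": force on the tool from outside, world axes, zero at the start; "moment": the same for the moment, N m; "opening": finger opening in m; "gripper_force": force on a finger pad.
Only numpy, scipy, OpenCV 4.12 (cv2) and the standard library are available. Lean on these libraries where they do the work, as an engineer would, in place of code of your own. Each camera call takes 0.05 s, during which the arm holds its last target. There are 200 camera calls.

## Working session

There is one attempt and no reset: what is moved stays moved. The work goes in short steps, Python scripts to look and compute and a tool call to move; the robot and the scene stay as the last step left them, time stands still between calls to the robot, and variables do not carry over. Pictures are saved under pics/ and viewed, at most 10 in all, crops included, and the job is handed in when it is done.

Besides the shell and the picture viewer there is one more tool, called after "Call:" by a JSON object that holds its "op" and its "data", one argument or row to a line. play_rows: Moves the arm, as the interface text tells. Its arguments: {"type":"object","properties":{"plan":{"type":"array","items":{"type":"array","items":{"type":"number"}}},"grip":{"type":"number"}},"required":["plan"]}

```bash
mkdir -p pics && cat > h.py <<'E'
import numpy as np, cv2
from plant import get_obs, snapshot, close_job, spot_in, spot_point
def save(s,f): cv2.imwrite('pics/'+f,cv2.cvtColor(s['frame'],cv2.COLOR_RGB2BGR))
E
python3 - <<'E'
from h import *
o=get_obs();print({k:np.round(v,3) for k,v in o.items()})
for c in('top','scene'):
    s=snapshot(c);save(s,c+'1.png')
    print(c,s['fx'],s['fy'],s['cx'],s['cy'],s['position'],s['attitude'])
    for t in('comb','comb_grip','clipper','tray','comb_lane','clipper_bay','canister','cap','cap_top','caddy','tumbler','soap_case','floss_box','lotion'):
        print(t,[(round(d['score'],2),np.round(d['position'],3).tolist()) for d in spot_point(c,t)])
E
```

```text
{'clock': np.float64(0.0), 'joint_pos': array([ 8.2169e+01,  2.0591e+01,  6.3400e-01, -2.1000e-02, -7.0136e+01,
       -1.6507e+01]), 'qvel': array([-0.09 , -0.004,  0.033,  0.023, -0.037, -0.078]), 'tau': array([-1.0000e-03, -5.8272e+01,  2.9305e+01,  6.9970e+00,  7.0000e-03,
       -0.0000e+00]), 'tool_pos': array([0.278, 0.615, 0.245]), 'orientation': array([ 1.79905e+02, -8.00000e-03, -2.43450e+01]), 'force': array([-0.914,  0.465,  1.161]), 'moment': array([-0.063, -0.046,  0.027]), 'gripper_force': np.float64(0.0), 'opening': np.float64(0.087)}
top 371.15337307610355 371.15337307610355 265.3638309670329 186.6434425813348 [0.31608298 0.00930125 1.19025378] [-172.99401509    1.70754359  -89.73531668]
comb [(0.91, [0.603, 0.363, 0.001]), (0.67, [0.219, 0.271, 0.001]), (0.63, [0.486, 0.134, 0.008])]
comb_grip [(0.89, [0.467, 0.127, 0.004]), (0.74, [0.48, -0.159, -0.001]), (0.66, [0.593, 0.378, 0.005]), (0.62, [0.244, 0.259, 0.005]), (0.46, [0.676, -0.132, 0.093])]
clipper [(0.51, [0.453, 0.33, -0.004])]
tray [(0.92, [0.482, -0.159, 0.001])]
comb_lane [(0.89, [0.484, -0.192, 0.004])
[... 772 characters left out ...]
.464, 0.127, 0.009])]
clipper [(0.71, [0.482, -0.159, -0.002]), (0.5, [0.453, 0.33, 0.003])]
tray [(0.94, [0.483, -0.152, -0.003])]
comb_lane [(0.76, [0.492, -0.193, 0.004]), (0.53, [0.454, 0.335, 0.002]), (0.38, [0.467, 0.125, 0.005])]
clipper_bay [(0.62, [0.522, -0.108, 0.001])]
canister [(0.89, [0.673, -0.131, 0.021])]
cap [(0.82, [0.676, -0.134, 0.095])]
cap_top [(0.7, [0.669, -0.131, 0.131])]
caddy [(0.73, [0.682, 0.016, -0.002]), (0.49, [0.468, 0.129, 0.005])]
tumbler [(0.94, [0.674, 0.155, 0.027]), (0.36, [0.49, -0.193, 0.002])]
soap_case [(0.76, [0.462, -0.424, -0.003]), (0.73, [0.591, -0.384, -0.001])]
floss_box [(0.71, [0.59, -0.383, -0.002])]
lotion [(0.83, [0.616, 0.518, 0.005])]
```

```bash
python3 - <<'E'
import cv2
for n in('top1','scene1'):
    i=cv2.imread(f'pics/{n}.png'); cv2.imwrite(f'pics/{n}b.png',cv2.resize(i,(800,600),interpolation=cv2.INTER_CUBIC))
E
```

```text
(no output)
```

View pics/top1b.png

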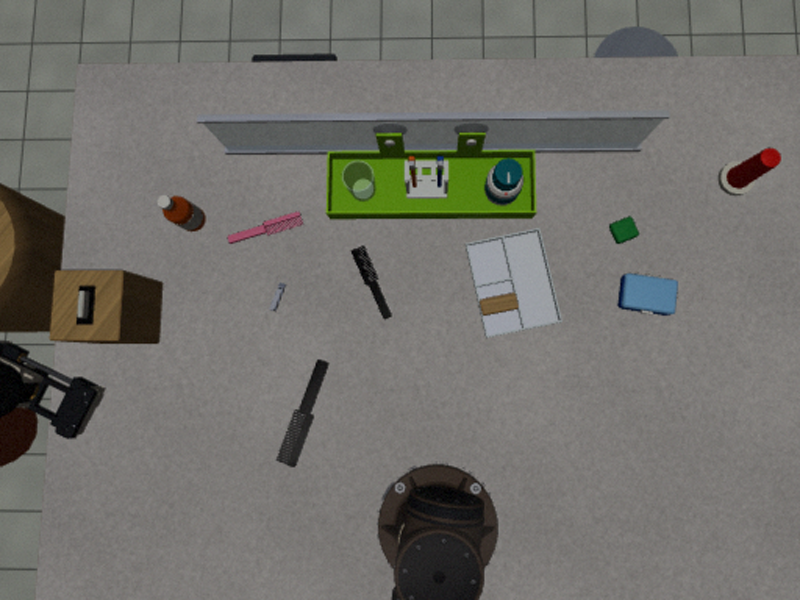

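View pics/scene1b.png

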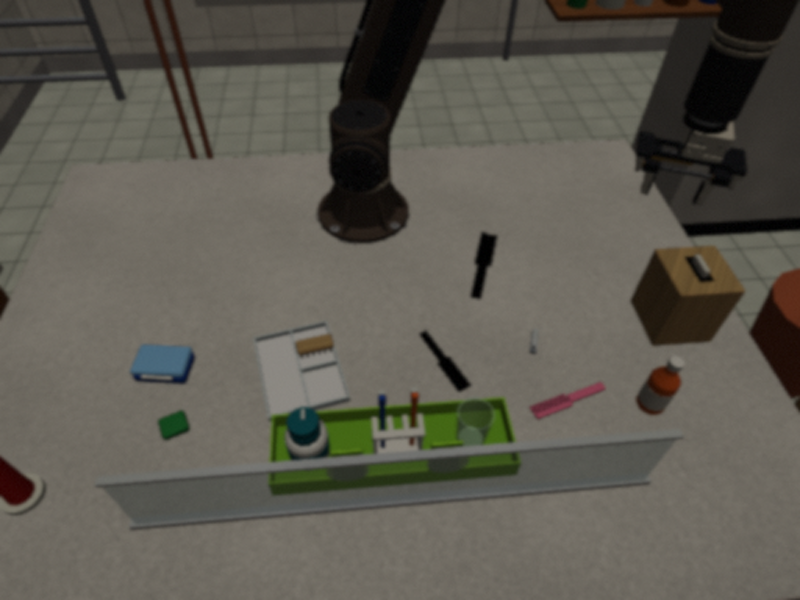

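The top view shows the small black comb at (372,282) in the enlarged picture, with its head up. The clipper is at (278,296). The tray spans (465,240) to (560,322), with the long lane on the right and the empty bay at upper left. The canister is at the right end of the caddy, (506,180). The second, larger black comb and the pink one are the look-alikes. Next I segment and triangulate.

```bash
cat >> h.py <<'E'
from scipy.spatial.transform import Rotation as Ro
def cam(s): return np.array(s['position']),Ro.from_euler('xyz',s['attitude'],degrees=True).as_matrix()
def ray(s,p):
    c,R=cam(s); d=R@np.array([(p[0]-s['cx'])/s['fx'],(p[1]-s['cy'])/s['fy'],1]); return c,d
def onz(s,p,z):
    c,d=ray(s,p); return c+d*(z-c[2])/d[2]
def proj(s,P):
    c,R=cam(s); q=R.T@(np.array(P)-c); return np.array([s['fx']*q[0]/q[2]+s['cx'],s['fy']*q[1]/q[2]+s['cy']])
def tri(s1,p1,s2,p2):
    A=[];b=[]
    for s,p in((s1,p1),(s2,p2)):
        c,d=ray(s,p); d=d/np.linalg.norm(d); M=np.eye(3)-np.outer(d,d); A.append(M);b.append(M@c)
    x=np.linalg.lstsq(np.vstack(A),np.hstack(b),rcond=None)[0]
    return x
def blob(s,P,r,f):
    """blob nearest to projection of P within radius r px, mask by f(img float)"""
    p=proj(s,P).astype(int); im=cv2.GaussianBlur(s['frame'],(0,0),.6).astype(float)
    m=f(im).astype(np.uint8); w=np.zeros_like(m); cv2.circle(w,tuple(int(v) for v in p),r,1,-1); m=m&w
    n,l,st,ce=cv2.connectedComponentsWithStats(m)
    if n<2: return None
    k=1+np.argmax(st[1:,4]); ys,xs=np.where(l==k)
    return np.c_[xs,ys].astype(float)
def pca(X):
    m=X.mean(0);u,sv,v=np.linalg.svd(X-m,full_matrices=False);a=v[0];t=(X-m)@a
    return m,a,t.min(),t.max(),np.degrees(np.arctan2(a[1],a[0]))
E
python3 - <<'E'
from h import *
S={c:snapshot(c) for c in('top','scene')}
g=lambda im:im.mean(2)
fs={'comb':((.48,.132,.004),28,lambda im:g(im)<55,.006),
 'clipper':((.453,.332,.006),14,None,.008),
 'tray':((.482,-.158,.01),48,lambda im:(g(im)>125),.01),
 'cap':((.677,-.131,.125),22,lambda im:(im[...,1]>im[...,0]+25)&(im[...,2]>im[...,0]+25)&(abs(im[...,1]-im[...,2])<30),.13)}
for n,(P,r,f,z) in fs.items():
    cen=[]
    for c in S:
        s=S[c]
        if f is None:
            p=proj(s,P).astype(int); patch=s['frame'][p[1]-14:p[1]+15,p[0]-14:p[0]+15].astype(float)
            med=np.median(patch.reshape(-1,3),0)
            B=blob(s,P,r,lambda im:np.abs(im-med).max(2)>22)
        else: B=blob(s,P,r,f)
        if B is None: print(n,c,'none',g(s['frame'].astype(float))[tuple(proj(s,P).astype(int)[::-1])]);cen.append(None);continue
        cen.append(B.mean(0))
        W=np.array([onz(s,b,z)[:2] for b in B]); m,a,t0,t1,ang=pca(W)
        print(n,c,len(B),'cen',m.round(4),'mid',(m+a*(t0+t1)/2).round(4),'len',round(t1-t0,4),'ang',round(ang,1),'rect',[np.round(v,4) for v in cv2.minAreaRect(W.astype(np.float32)*1000)])
        if n=='cap': print(np.round(W.min(0),3),W.max(0).round(3))
    if None not in [type(x) if x is None else 1 for x in cen] and all(x is not None for x in cen): print(n,'tri',tri(S['top'],cen[0],S['scene'],cen[1]).round(4))
s=S['top'];F=s['frame']
crop=lambda x,y,w,h:cv2.resize(F[y:y+h,x:x+w],(w*6,h*6),interpolation=cv2.INTER_CUBIC)
a=crop(290,140,75,80);b=crop(165,150,50,80) 
cv2.imwrite('pics/c1.png',cv2.cvtColor(np.hstack([a,b]),cv2.COLOR_RGB2BGR))
E
```

```text
comb top 328 cen [0.49   0.1388] mid [0.4813 0.1348] len 0.1579 ang -155.3 rect [array([481.4856, 134.4743]), array([157.8853,  28.2836]), np.float64(24.5592)]
comb scene 307 cen [0.4949 0.1414] mid [0.4827 0.136 ] len 0.159 ang 23.7 rect [array([482.7809, 135.8445]), array([158.8652,  29.3921]), np.float64(24.2028)]
comb tri [ 0.491   0.1412 -0.0008]
clipper top 49 cen [0.4544 0.3256] mid [0.4511 0.3264] len 0.0587 ang 165.9 rect [array([451.2675, 326.7993]), array([13.5451, 58.4782]), np.float64(77.8082)]
clipper scene 25 cen [0.4758 0.3239] mid [0.4749 0.3241] len 0.0251 ang -15.9 rect [array([474.7995, 324.1675]), array([ 9.6065, 25.0113]), np.float64(75.5497)]
clipper tri [ 0.4574  0.333  -0.0175]
tray top 3104 cen [ 0.4627 -0.1604] mid [ 0.4635 -0.1602] len 0.2624 ang -165.5 rect [array([ 463.0607, -160.8168]), array([261.656 , 161.1352]), np.float64(13.2724)]
tray scene 1643 cen [ 0.4991 -0.1599] mid [ 0.4927 -0.1643] len 0.2109 ang 34.8 rect [array([ 483.8269, -152.6936]), array([174.167 , 141.5956]), np.float64(12.0557)]
tray tri [ 0.4679 -0.1665 -0.0364]
cap top 236 cen [ 0.6736 -0.1315] mid [ 0.6729 -0.1307] len 0.0545 ang -52.7 rect [array([ 673.5453, -131.3769]), array([49.7922, 48.7392]), np.float64(89.3148)]
[ 0.649 -0.156] [ 0.698 -0.106]
cap scene 239 cen [ 0.6771 -0.1308] mid [ 0.6769 -0.1318] len 0.0484 ang -103.3 rect [array([ 675.2372, -131.7099]), array([48.617 , 45.4808]), np.float64(1.598)]
[ 0.651 -0.155] [ 0.699 -0.109]
cap tri [ 0.6749 -0.1317  0.126 ]
```

View pics/c1.png

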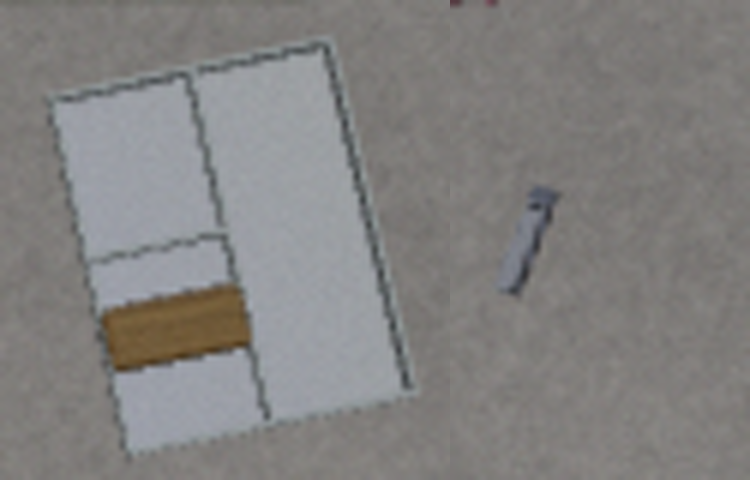

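The crop shows the tray's rim corners at (50,97), (330,40), (413,390) and (128,455). The clipper runs from (545,188) to (510,293), widest at its upper end.

```bash
python3 - <<'E'
from h import *
s=snapshot('top');S2=snapshot('scene')
cs=[((u+.5)/6-.5+290,(v+.5)/6-.5+140) for u,v in((50,97),(330,40),(413,390),(128,455))]
W=np.array([onz(s,c,.016)[:2] for c in cs]);print(W.round(4),W.mean(0))
e1=(W[2]+W[3]-W[0]-W[1])/2;e2=(W[1]+W[2]-W[0]-W[3])/2
print(np.linalg.norm(e1),np.degrees(np.arctan2(e1[1],e1[0])),np.linalg.norm(e2),np.degrees(np.arctan2(e2[1],e2[0])))
# refine: clipper ends
ce=[((u+.5)/6-.5+165,(v+.5)/6-.5+150) for u,v in((95,188),(60,293))]
C=np.array([onz(s,c,.008)[:2] for c in ce]);d=C[1]-C[0];print('clip',C.mean(0),np.linalg.norm(d),np.degrees(np.arctan2(d[1],d[0])))
# check in scene view: project model corners
ux=e1/np.linalg.norm(e1);uy=np.array([ux[1],-ux[0]]);uy=uy*np.sign(uy@e2);t=W.mean(0)
F=cv2.resize(S2['frame'],None,fx=6,fy=6,interpolation=cv2.INTER_CUBIC)
def poly(pts,col):
    q=np.array([(proj(S2,p)+.5)*6-.5 for p in pts]).astype(int);cv2.polylines(F,[q],True,col,1)
poly([np.r_[t+a*ux*.099+b*uy*.078,.016] for a,b in((-1,-1),(-1,1),(1,1),(1,-1))],(255,0,0))
def box(c,ang,L,Wd,z,col):
    a=np.radians(ang);x=np.array([np.cos(a),np.sin(a)]);y=np.array([-x[1],x[0]])
    poly([np.r_[np.array(c)+i*x*L/2+j*y*Wd/2,z] for i,j in((-1,-1),(-1,1),(1,1),(1,-1))],col)
box((.452,.3275),166,.06,.014,.008,(255,0,0)); box((.482,.135),24.4,.16,.03,.004,(0,255,0))
box((.675,-.131),0,.052,.052,.134,(255,255,0))
def cr(x,y,w,h):
    return F[y*6:(y+h)*6,x*6:(x+w)*6]
cl=proj(S2,(.452,.3275,.008)).astype(int);co=proj(S2,(.482,.135,.004)).astype(int);print(cl,co)
A=cr(155,200,75,100);B=np.vstack([cr(cl[0]-20,cl[1]-20,40,40),cr(co[0]-20,co[1]-30,40,60)])
cv2.imwrite('pics/c2.png',cv2.cvtColor(np.hstack([A,B]),cv2.COLOR_RGB2BGR))
E
```

```text
[[ 0.5604 -0.0592]
 [ 0.5912 -0.2089]
 [ 0.4037 -0.2482]
 [ 0.3692 -0.0989]] [ 0.48112811 -0.15381715]
0.1934478821813601 -168.2252001694989 0.15305633255976475 -77.67762839220288
clip [0.45123545 0.32911812] 0.059426577870858886 163.30738506940426
[339 217] [282 229]
```

View pics/c2.png

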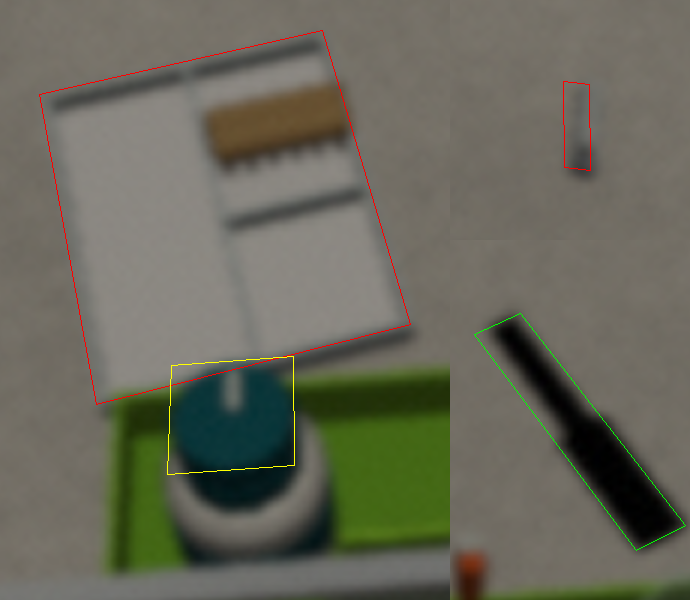

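```bash
cat >> h.py <<'E'
def go(p,psi):
    o=get_obs(); R=Ro.from_euler('xyz',o['orientation'],degrees=True)
    T=Ro.from_euler('xyz',[180,0,psi],degrees=True)
    print('clk',round(float(o['clock']),2),'pos',o['tool_pos'].round(4),o['orientation'].round(2),'F',o['force'].round(1),'M',o['moment'].round(2),'op',round(float(o['opening']),4),'gf',round(float(o['gripper_force']),1))
    print('shift cm (tool)',(R.inv().apply(np.array(p)-o['tool_pos'])*100).round(2),'turn',(R.inv()*T).as_rotvec(degrees=True).round(2))
E
python3 -c "
from h import *
go((.4515,.3285,.12),-14.5)"
```

```text
clk 1.7 pos [0.2782 0.615  0.2456] [180.     0.   -24.34] F [ 0.  -0.4 -0.7] M [-0. -0. -0.] op 0.0879 gf 0.0
shift cm (tool) [27.6  18.96 12.56] turn [ 0.    0.   -9.84]
```

Call:
{"op": "play_rows", "data": {
  "plan": [
    [2.3, 1.58, 0.5, 0, 0, 0],
    [2.3, 1.58, 0.5, 0, 0, 0],
    [2.3, 1.58, 1, 0, 0, 0],
    [2.3, 1.58, 1, 0, 0, 0],
    [2.3, 1.58, 1, 0, 0, 0],
    [2.3, 1.58, 1, 0, 0, 0],
    [2.3, 1.58, 1, 0, 0, 0],
    [2.3, 1.58, 1.3, 0, 0, 0],
    [2.3, 1.58, 1.3, 0, 0, 0],
    [2.3, 1.58, 1.3, 0, 0, 0],
    [2.3, 1.58, 1.3, 0, 0, 0],
    [2.3, 1.58, 1.3, 0, 0, 0],
    [0, 0, 0, 0, 0, -4.92],
    [0, 0, 0, 0, 0, -4.92],
    [0, 0, 0, 0, 0, 0],
    [0, 0, 0, 0, 0, 0],
    [0, 0, 0, 0, 0, 0]
  ],
  "grip": 4.0
}}

```text
clock: 3.12
tool_pos: [0.4515, 0.3288, 0.1208]
orientation: [-180.0, -0.0, -14.6]
force: [-0.2, 0.8, -0.4]
opening: 0.04
gripper_force: 0.0
```

```bash
python3 -c "
from h import *
go((.4515,.3285,.022),-14.5)
s=snapshot('scene');i=s['frame'];p=proj(s,(.4515,.3285,.05)).astype(int)
i=i[p[1]-50:p[1]+50,p[0]-60:p[0]+60];cv2.imwrite('pics/c3.png',cv2.cvtColor(cv2.resize(i,None,fx=5,fy=5,interpolation=3),4))"
```

```text
clk 3.12 pos [0.4515 0.3288 0.1208] [-1.7997e+02 -1.0000e-02 -1.4640e+01] F [-0.2  0.8 -0.4] M [-0.01 -0.01  0.03] op 0.04 gf 0.0
shift cm (tool) [0.01 0.04 9.88] turn [-0.03 -0.01 -0.14]
```

Call:
{"op": "play_rows", "data": {
  "plan": [
    [0, 0, 1.4, 0, 0, 0],
    [0, 0, 1.4, 0, 0, 0],
    [0, 0, 1.4, 0, 0, 0],
    [0, 0, 1.4, 0, 0, 0],
    [0, 0, 1.4, 0, 0, 0],
    [0, 0, 1.4, 0, 0, 0],
    [0, 0, 0.8, 0, 0, 0],
    [0, 0, 0.6, 0, 0, 0],
    [0, 0, 0, 0, 0, 0],
    [0, 0, 0, 0, 0, 0]
  ]
}}

```text
clock: 4.0
tool_pos: [0.4516, 0.3287, 0.0227]
orientation: [180.0, -0.0, -14.5]
force: [-0.1, 0.4, -0.0]
opening: 0.0402
gripper_force: 0.0
```

Call:
{"op": "play_rows", "data": {
  "plan": [
    [0, 0, 0, 0, 0, 0],
    [0, 0, 0, 0, 0, 0],
    [0, 0, 0, 0, 0, 0],
    [0, 0, 0, 0, 0, 0],
    [0, 0, 0, 0, 0, 0],
    [0, 0, 0, 0, 0, 0],
    [0, 0, 0, 0, 0, 0],
    [0, 0, 0, 0, 0, 0]
  ],
  "grip": 0.0
}}

```text
clock: 4.67
tool_pos: [0.4518, 0.3288, 0.0231]
orientation: [-180.0, -0.0, -14.5]
force: [-1.1, 0.0, 5.8]
opening: 0.0135
gripper_force: 29.9
```

Call:
{"op": "play_rows", "data": {
  "plan": [
    [0, 0, -0.5, 0, 0, 0],
    [0, 0, -1.0, 0, 0, 0],
    [0, 0, -1.3, 0, 0, 0],
    [0, 0, -1.3, 0, 0, 0],
    [0, 0, -1.3, 0, 0, 0],
    [0, 0, -1.3, 0, 0, 0],
    [0, 0, -0.8, 0, 0, 0],
    [0, 0, -0.5, 0, 0, 0],
    [0, 0, 0, 0, 0, 0],
    [0, 0, 0, 0, 0, 0]
  ]
}}

```text
clock: 5.5
tool_pos: [0.4514, 0.3284, 0.1025]
orientation: [-180.0, 0.0, -14.5]
force: [0.8, -0.0, -0.5]
opening: 0.0133
gripper_force: 29.9
```

```bash
python3 -c "
from h import *
go((.525,-.1075,.10),12)
for c in('top','scene'):
  s=snapshot(c)
  i=s['frame'];p=proj(s,(.4515,.3285,.09)).astype(int);print(p)
  i=i[p[1]-35:p[1]+35,p[0]-35:p[0]+35];cv2.imwrite('pics/c3%s.png'%c,cv2.cvtColor(cv2.resize(i,(350,350),interpolation=3),4))
cv2.imwrite('pics/c3.png',np.hstack([cv2.imread('pics/c3top.png'),cv2.imread('pics/c3scene.png')]))"
```

```text
clk 5.5 pos [0.4514 0.3284 0.1025] [-1.7999e+02  1.0000e-02 -1.4510e+01] F [ 0.8 -0.  -0.5] M [ 0.   -0.02 -0.01] op 0.0133 gf 29.9
shift cm (tool) [18.05 40.35  0.24] turn [-1.000e-02  1.000e-02 -2.651e+01]
[170 186]
[345 201]
```

View pics/c3.png

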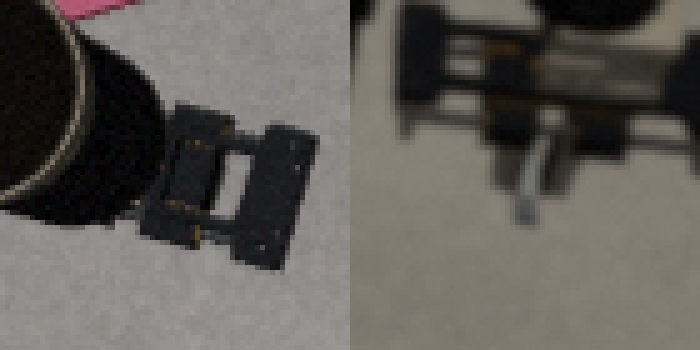

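The gripper is holding the clipper (opening 13 mm). Next I carry it to the bay.

Call:
{"op": "play_rows", "data": {
  "plan": [
    [1.2, 2.69, 0, 0, 0, 0],
    [1.2, 2.69, 0, 0, 0, 0],
    [1.2, 2.69, 0, 0, 0, 0],
    [1.2, 2.69, 0, 0, 0, 0],
    [1.2, 2.69, 0, 0, 0, 0],
    [1.2, 2.69, 0, 0, 0, 0],
    [1.2, 2.69, 0, 0, 0, 0],
    [1.2, 2.69, 0, 0, 0, 0],
    [1.2, 2.69, 0, 0, 0, 0],
    [1.2, 2.69, 0, 0, 0, 0],
    [1.2, 2.69, 0, 0, 0, 0],
    [1.2, 2.69, 0, 0, 0, 0],
    [1.2, 2.69, 0, 0, 0, 0],
    [1.2, 2.69, 0, 0, 0, 0],
    [1.2, 2.69, 0, 0, 0, 0],
    [0, 0, 0, 0, 0, -6.63],
    [0, 0, 0, 0, 0, -6.63],
    [0, 0, 0, 0, 0, -6.63],
    [0, 0, 0, 0, 0, -6.63],
    [0, 0, 0, 0, 0, 0]
  ]
}}

```text
clock: 7.27
tool_pos: [0.5242, -0.1075, 0.1017]
orientation: [-180.0, 0.1, 12.3]
force: [0.4, 0.0, 0.1]
opening: 0.0135
gripper_force: 29.9
```

```bash
python3 -c "
from h import *
go((.525,-.1075,.0275),12)"
```

```text
clk 7.27 pos [ 0.5242 -0.1075  0.1017] [-1.7999e+02  9.0000e-02  1.2300e+01] F [0.4 0.  0.1] M [-0.07  0.   -0.01] op 0.0135 gf 29.9
shift cm (tool) [0.09 0.02 7.42] turn [-0.01  0.09  0.3 ]
```

Call:
{"op": "play_rows", "data": {
  "plan": [
    [0.09, 0, 1.2, 0, 0, 0],
    [0, 0, 1.2, 0, 0, 0],
    [0, 0, 1.2, 0, 0, 0],
    [0, 0, 1.2, 0, 0, 0],
    [0, 0, 1.0, 0, 0, 0],
    [0, 0, 0.7, 0, 0, 0],
    [0, 0, 0.4, 0, 0, 0],
    [0, 0, 0.25, 0, 0, 0],
    [0, 0, 0.2, 0, 0, 0],
    [0, 0, 0, 0, 0, 0],
    [0, 0, 0, 0, 0, 0]
  ]
}}

```text
clock: 8.18
tool_pos: [0.5259, -0.107, 0.0294]
orientation: [180.0, -0.0, 12.0]
force: [-0.2, 0.0, -0.2]
opening: 0.0133
gripper_force: 29.9
```

Call:
{"op": "play_rows", "data": {
  "plan": [
    [0, 0, 0, 0, 0, 0],
    [0, 0, 0, 0, 0, 0],
    [0, 0, 0, 0, 0, 0],
    [0, 0, 0, 0, 0, 0],
    [0, 0, 0, 0, 0, 0]
  ],
  "grip": 2.1
}}

```text
clock: 8.6
tool_pos: [0.5258, -0.107, 0.0292]
orientation: [180.0, -0.0, 12.0]
force: [0.4, 0.6, -0.4]
opening: 0.0211
gripper_force: 0.0
```

Call:
{"op": "play_rows", "data": {
  "plan": [
    [0, 0, -0.4, 0, 0, 0],
    [0, 0, -0.8, 0, 0, 0],
    [0, 0, -1.5, 0, 0, 0],
    [0, 0, -2.0, 0, 0, 0],
    [0, 0, -2.0, 0, 0, 0],
    [0, 0, -1.0, 0, 0, 0],
    [0, 0, 0, 0, 0, 0]
  ]
}}

```text
clock: 9.18
tool_pos: [0.5274, -0.107, 0.1092]
orientation: [180.0, -0.3, 12.0]
force: [-0.1, -0.4, 0.9]
opening: 0.0211
gripper_force: 0.0
```

```bash
python3 -c "
from h import *
go((.4656,.1276,.105),24.4)
for c in('top','scene'): snapshot(c); print([(round(d['score'],2),np.round(d['position'],3).tolist()) for d in spot_point(c,'clipper')])"
```

```text
clk 9.18 pos [ 0.5274 -0.107   0.1092] [179.96  -0.29  12.05] F [-0.1 -0.4  0.9] M [-0.04 -0.06 -0.01] op 0.0211 gf 0.0
shift cm (tool) [ -1.15 -24.23   0.39] turn [  0.07  -0.29 -12.35]
[(0.74, [0.59, -0.384, -0.001])]
[(0.4, [0.525, -0.106, 0.005])]
```

Next is the comb.

Call:
{"op": "play_rows", "data": {
  "plan": [
    [-0.1, -1.5, 0, 0, 0, 0],
    [-0.1, -2.5, 0, 0, 0, 0],
    [-0.1, -2.5, 0, 0, 0, 0],
    [-0.1, -2.5, 0, 0, 0, 0],
    [-0.1, -2.5, 0, 0, 0, 0],
    [-0.15, -2.5, 0, 0, 0, 0],
    [-0.1, -2.5, 0, 0, 0, 0],
    [-0.1, -2.5, 0, 0, 0, 0],
    [-0.1, -2.5, 0, 0, 0, 0],
    [-0.1, -1.73, 0, 0, 0, 0],
    [-0.1, -1.0, 0, 0, 0, 0],
    [0, 0, 0, 0, 0, -6.1],
    [0, 0, 0, 0, 0, -6.1],
    [0, 0, 0, 0, 0, 0],
    [0, 0, 0, 0, 0, 0]
  ],
  "grip": 4.4
}}

```text
clock: 10.63
tool_pos: [0.4637, 0.1272, 0.1055]
orientation: [180.0, 0.1, 24.0]
force: [-0.4, 0.6, -0.3]
opening: 0.044
gripper_force: 0.0
```

```bash
python3 -c "
from h import *
go((.4656,.1276,.022),24.4)
for c in('top','scene'): snapshot(c); print([(round(d['score'],2),np.round(d['position'],3).tolist()) for d in spot_point(c,'clipper')])"
```

```text
clk 10.63 pos [0.4637 0.1272 0.1055] [1.7999e+02 7.0000e-02 2.4030e+01] F [-0.4  0.6 -0.3] M [-0.13 -0.04  0.  ] op 0.044 gf 0.0
shift cm (tool) [0.21 0.04 8.35] turn [ 0.01  0.07 -0.37]
[(0.43, [0.529, -0.106, 0.001])]
[(0.47, [0.525, -0.107, 0.004])]
```

Call:
{"op": "play_rows", "data": {
  "plan": [
    [0.2, 0.03, 1.2, 0, 0, 0],
    [0, 0, 1.4, 0, 0, 0],
    [0, 0, 1.4, 0, 0, 0],
    [0, 0, 1.4, 0, 0, 0],
    [0, 0, 1.4, 0, 0, 0],
    [0, 0, 0.8, 0, 0, 0],
    [0, 0, 0.5, 0, 0, 0],
    [0, 0, 0.2, 0, 0, 0],
    [0, 0, 0, 0, 0, 0]
  ]
}}

```text
clock: 11.58
tool_pos: [0.4659, 0.128, 0.023]
orientation: [180.0, 0.0, 24.2]
force: [0.2, 0.2, 0.8]
opening: 0.0441
gripper_force: 0.0
```

Call:
{"op": "play_rows", "data": {
  "plan": [
    [0, 0, 0, 0, 0, 0],
    [0, 0, 0, 0, 0, 0],
    [0, 0, 0, 0, 0, 0],
    [0, 0, 0, 0, 0, 0],
    [0, 0, 0, 0, 0, 0],
    [0, 0, 0, 0, 0, 0],
    [0, 0, 0, 0, 0, 0]
  ],
  "grip": 0.0
}}

```text
clock: 12.17
tool_pos: [0.4661, 0.1282, 0.0234]
orientation: [-180.0, -0.0, 24.2]
force: [-1.4, 0.0, 5.5]
opening: 0.0176
gripper_force: 30.0
```

Call:
{"op": "play_rows", "data": {
  "plan": [
    [0, 0, -0.4, 0, 0, 0],
    [0, 0, -0.8, 0, 0, 0],
    [0, 0, -1.3, 0, 0, 0],
    [0, 0, -1.3, 0, 0, 0],
    [0, 0, -1.3, 0, 0, 0],
    [0, 0, -1.3, 0, 0, 0],
    [0, 0, -0.8, 0, 0, 0],
    [0, 0, -0.4, 0, 0, 0],
    [0, 0, 0, 0, 0, 0]
  ]
}}

```text
clock: 12.92
tool_pos: [0.4663, 0.1284, 0.1]
orientation: [-180.0, -0.1, 24.2]
force: [0.3, -0.3, -0.8]
opening: 0.0181
gripper_force: 30.0
```

```bash
python3 -c "
from h import *
go((.472,-.1965,.1),12)
for c in('top','scene'):
  s=snapshot(c); print([(round(d['score'],2),np.round(d['position'],3).tolist()) for d in spot_point(c,'comb')])
  i=s['frame'];p=proj(s,(.4656,.1276,.08)).astype(int)
  i=i[p[1]-35:p[1]+35,p[0]-35:p[0]+35];cv2.imwrite('pics/c4%s.png'%c,cv2.cvtColor(cv2.resize(i,(350,350),interpolation=3),4))
cv2.imwrite('pics/c4.png',np.hstack([cv2.imread('pics/c4top.png'),cv2.imread('pics/c4scene.png')]))"
```

```text
clk 12.92 pos [0.4663 0.1284 0.1   ] [-1.7997e+02 -1.0000e-01  2.4220e+01] F [ 0.3 -0.3 -0.8] M [-0.09 -0.   -0.05] op 0.0181 gf 30.0
shift cm (tool) [-12.81  29.86  -0.03] turn [-0.04 -0.1  12.22]
[(0.88, [0.599, 0.362, 0.0]), (0.69, [0.22, 0.269, -0.0]), (0.38, [0.484, 0.134, 0.083])]
[(0.63, [0.224, 0.27, 0.004]), (0.62, [0.477, 0.135, 0.074]), (0.59, [0.602, 0.361, 0.0]), (0.29, [0.436, -0.123, 0.002]), (0.23, [0.617, 0.518, 0.002])]
```

View pics/c4.png

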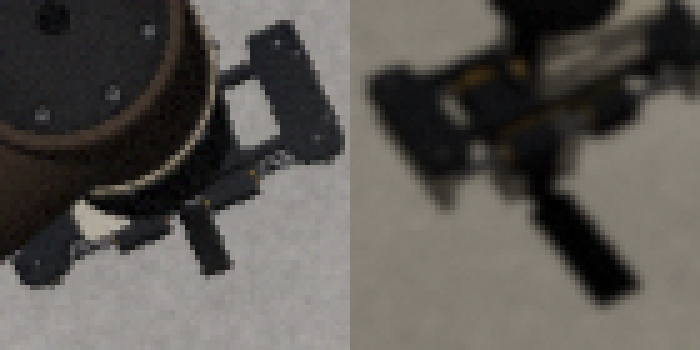

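The comb is held level. I carry it to the lane.

Call:
{"op": "play_rows", "data": {
  "plan": [
    [-0.6, 1.3, 0, 0, 0, 0],
    [-1.07, 2.49, 0, 0, 0, 0],
    [-1.07, 2.49, 0, 0, 0, 0],
    [-1.07, 2.49, 0, 0, 0, 0],
    [-1.07, 2.49, 0, 0, 0, 0],
    [-1.07, 2.49, 0, 0, 0, 0],
    [-1.07, 2.49, 0, 0, 0, 0],
    [-1.07, 2.49, 0, 0, 0, 0],
    [-1.07, 2.49, 0, 0, 0, 0],
    [-1.07, 2.49, 0, 0, 0, 0],
    [-1.07, 2.49, 0, 0, 0, 0],
    [-1.07, 2.49, 0, 0, 0, 0],
    [-0.44, 1.17, 0, 0, 0, 0],
    [0, 0, 0, 0, 0, 6.11],
    [0, 0, 0, 0, 0, 6.11],
    [0, 0, 0, 0, 0, 0],
    [0, 0, 0, 0, 0, 0]
  ]
}}

```text
clock: 14.53
tool_pos: [0.4712, -0.1968, 0.0984]
orientation: [-180.0, 0.1, 12.2]
force: [-0.3, 0.9, -0.6]
opening: 0.0174
gripper_force: 30.0
```

```bash
python3 -c "
from h import *
go((.472,-.1965,.0285),12)"
```

```text
clk 14.53 pos [ 0.4712 -0.1968  0.0984] [-1.7998e+02  7.0000e-02  1.2170e+01] F [-0.3  0.9 -0.6] M [-0.03  0.03 -0.01] op 0.0174 gf 30.0
shift cm (tool) [ 0.09 -0.01  6.99] turn [-0.02  0.07  0.17]
```

Call:
{"op": "play_rows", "data": {
  "plan": [
    [0.05, 0, 0.8, 0, 0, 0],
    [0, 0, 1.2, 0, 0, 0],
    [0, 0, 1.2, 0, 0, 0],
    [0, 0, 1.2, 0, 0, 0],
    [0, 0, 1.0, 0, 0, 0],
    [0, 0, 0.7, 0, 0, 0],
    [0, 0, 0.4, 0, 0, 0],
    [0, 0, 0.25, 0, 0, 0],
    [0, 0, 0.15, 0, 0, 0],
    [0, 0, 0, 0, 0, 0],
    [0, 0, 0, 0, 0, 0]
  ]
}}

```text
clock: 15.45
tool_pos: [0.4723, -0.1967, 0.0304]
orientation: [180.0, -0.0, 12.0]
force: [-0.4, -0.2, 0.4]
opening: 0.0174
gripper_force: 30.0
```

Call:
{"op": "play_rows", "data": {
  "plan": [
    [0, 0, 0, 0, 0, 0],
    [0, 0, 0, 0, 0, 0],
    [0, 0, 0, 0, 0, 0],
    [0, 0, 0, 0, 0, 0],
    [0, 0, 0, 0, 0, 0]
  ],
  "grip": 2.4
}}

```text
clock: 15.87
tool_pos: [0.4721, -0.1967, 0.0302]
orientation: [180.0, -0.0, 12.0]
force: [-0.2, 0.1, -0.2]
opening: 0.0238
gripper_force: 0.0
```

Call:
{"op": "play_rows", "data": {
  "plan": [
    [0, 0, -0.4, 0, 0, 0],
    [0, 0, -0.8, 0, 0, 0],
    [0, 0, -1.5, 0, 0, 0],
    [0, 0, -2.2, 0, 0, 0],
    [0, 0, -2.5, 0, 0, 0],
    [0, 0, -2.5, 0, 0, 0],
    [0, 0, -2.5, 0, 0, 0],
    [0, 0, -2.5, 0, 0, 0],
    [0, 0, -1.2, 0, 0, 0],
    [0, 0, 0, 0, 0, 0],
    [0, 0, 0, 0, 0, 0]
  ]
}}

```text
clock: 16.78
tool_pos: [0.4723, -0.1966, 0.1924]
orientation: [180.0, -0.1, 12.0]
force: [0.3, -0.1, 0.2]
opening: 0.024
gripper_force: 0.0
```

```bash
python3 -c "
from h import *
go((.675,-.1315,.19),0)
for c in('top','scene'):
  s=snapshot(c)
  for t in('comb','clipper','cap_top'):print(t,[(round(d['score'],2),np.round(d['position'],3).tolist()) for d in spot_point(c,t)])
  i=s['frame'];p=proj(s,(.485,-.155,.01)).astype(int)
  i=i[p[1]-50:p[1]+50,p[0]-50:p[0]+50];cv2.imwrite('pics/c5%s.png'%c,cv2.cvtColor(cv2.resize(i,(400,400),interpolation=3),4))
cv2.imwrite('pics/c5.png',np.hstack([cv2.imread('pics/c5top.png'),cv2.imread('pics/c5scene.png')]))"
```

```text
clk 16.78 pos [ 0.4723 -0.1966  0.1924] [ 1.7998e+02 -1.4000e-01  1.2000e+01] F [ 0.3 -0.1  0.2] M [-0.09  0.07  0.02] op 0.024 gf 0.0
shift cm (tool) [21.18 -2.15  0.29] turn [ 1.0e-02 -1.5e-01  1.2e+01]
comb [(0.83, [0.219, 0.269, 0.004]), (0.79, [0.6, 0.362, 0.001]), (0.57, [0.493, -0.194, 0.012])]
clipper []
cap_top [(0.74, [0.677, -0.132, 0.134]), (0.71, [0.621, 0.517, 0.001]), (0.3, [0.67, -0.132, 0.024])]
comb [(0.97, [0.601, 0.359, -0.002]), (0.75, [0.489, -0.19, 0.002]), (0.55, [0.225, 0.27, 0.002])]
clipper [(0.59, [0.525, -0.108, 0.01])]
cap_top [(0.92, [0.67, -0.127, 0.13]), (0.51, [0.473, -0.198, 0.01])]
```

View pics/c5.png

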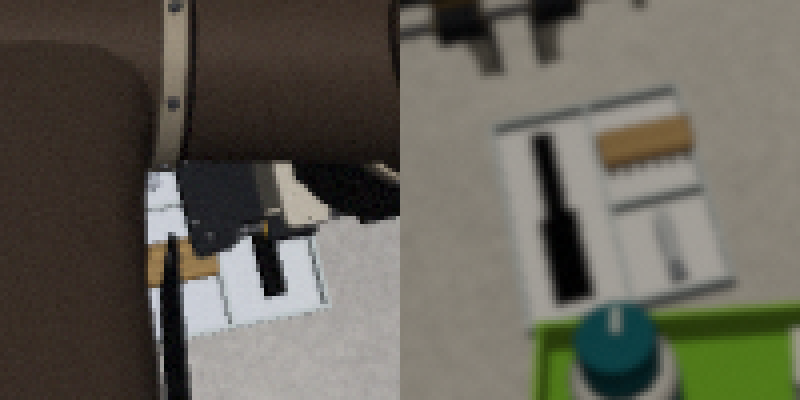

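The right half shows the comb lengthwise in the lane (head at the lower end, 570,270) and the clipper flat in the bay (670,245). On to the cap.

Call:
{"op": "play_rows", "data": {
  "plan": [
    [1.2, 0, 0, 0, 0, 0],
    [2.0, -0.3, 0, 0, 0, 0],
    [2.0, -0.3, 0, 0, 0, 0],
    [2.0, -0.3, 0, 0, 0, 0],
    [2.0, -0.3, 0, 0, 0, 0],
    [2.0, -0.3, 0, 0, 0, 0],
    [2.0, -0.3, 0, 0, 0, 0],
    [2.0, -0.3, 0, 0, 0, 0],
    [2.0, 0, 0, 0, 0, 0],
    [2.0, 0, 0, 0, 0, 0],
    [1.1, 0, 0, 0, 0, 0],
    [0.5, 0, 0, 0, 0, 0],
    [0, 0, 0, 0, 0, 6.0],
    [0, 0, 0, 0, 0, 6.0],
    [0, 0, 0, 0, 0, 0],
    [0, 0, 0, 0, 0, 0]
  ],
  "grip": 7.6
}}

```text
clock: 18.52
tool_pos: [0.6708, -0.133, 0.1911]
orientation: [-180.0, 0.0, 0.2]
force: [0.5, -0.1, -0.5]
opening: 0.0761
gripper_force: 0.0
```

```bash
python3 -c "
from h import *
go((.675,-.1312,.125),0)"
```

```text
clk 18.52 pos [ 0.6708 -0.133   0.1911] [-1.8e+02  1.0e-02  1.7e-01] F [ 0.5 -0.1 -0.5] M [-0.07 -0.01 -0.02] op 0.0761 gf 0.0
shift cm (tool) [ 0.42 -0.18  6.61] turn [-0.    0.01  0.17]
```

Call:
{"op": "play_rows", "data": {
  "plan": [
    [0.25, -0.1, 0.8, 0, 0, 0],
    [0, 0, 1.2, 0, 0, 0],
    [0, 0, 1.2, 0, 0, 0],
    [0, 0, 1.2, 0, 0, 0],
    [0, 0, 1.0, 0, 0, 0],
    [0, 0, 0.7, 0, 0, 0],
    [0, 0, 0.4, 0, 0, 0],
    [0, 0, 0, 0, 0, 0],
    [0, 0, 0, 0, 0, 0],
    [0, 0, 0, 0, 0, 0]
  ]
}}

```text
clock: 19.35
tool_pos: [0.6741, -0.1319, 0.1267]
orientation: [180.0, -0.1, 0.0]
force: [-0.8, -0.5, 0.4]
opening: 0.0762
gripper_force: 0.0
```

```bash
python3 -c "
from h import *
go((.675,-.1312,.125),0)"
```

```text
clk 19.35 pos [ 0.6741 -0.1319  0.1267] [ 1.7999e+02 -6.0000e-02  1.0000e-02] F [-0.8 -0.5  0.4] M [-0.01 -0.05  0.  ] op 0.0762 gf 0.0
shift cm (tool) [ 0.09 -0.07  0.17] turn [ 0.01 -0.06  0.01]
```

Close on the cap, then try a small turn to the left (yaw +12°).

Call:
{"op": "play_rows", "data": {
  "plan": [
    [0, 0, 0.15, 0, 0, 0],
    [0, 0, 0, 0, 0, 0],
    [0, 0, 0, 0, 0, 0],
    [0, 0, 0, 0, 0, 0],
    [0, 0, 0, 0, 0, 0],
    [0, 0, 0, 0, 0, 0],
    [0, 0, 0, 0, 0, 0],
    [0, 0, 0, 0, 0, 0],
    [0, 0, 0, 0, 0, 0]
  ],
  "grip": 0.0
}}

```text
clock: 20.1
tool_pos: [0.6737, -0.1319, 0.1248]
orientation: [180.0, -0.0, 0.0]
force: [-0.1, 0.4, 2.8]
opening: 0.0519
gripper_force: 30.0
```

```bash
python3 -c "
from h import *
go((.675,-.1312,.125),0)"
```

```text
clk 20.1 pos [ 0.6737 -0.1319  0.1248] [ 1.8e+02 -2.0e-02  0.0e+00] F [-0.1  0.4  2.8] M [0.02 0.18 0.01] op 0.0519 gf 30.0
shift cm (tool) [ 0.13 -0.07 -0.02] turn [ 0.   -0.02  0.  ]
```

Call:
{"op": "play_rows", "data": {
  "plan": [
    [0, 0, 0, 0, 0, -2],
    [0, 0, 0, 0, 0, -2],
    [0, 0, 0, 0, 0, -2],
    [0, 0, 0, 0, 0, -2],
    [0, 0, 0, 0, 0, -2],
    [0, 0, 0, 0, 0, -2],
    [0, 0, 0, 0, 0, 0],
    [0, 0, 0, 0, 0, 0]
  ]
}}

```text
clock: 20.77
tool_pos: [0.6734, -0.1325, 0.1247]
orientation: [180.0, 0.0, 11.9]
force: [-1.6, -4.3, 2.3]
opening: 0.0512
gripper_force: 30.0
```

```bash
python3 -c "
from h import *
go((.675,-.1312,.125),0)"
```

```text
clk 20.77 pos [ 0.6734 -0.1325  0.1247] [1.7999e+02 2.0000e-02 1.1860e+01] F [-1.6 -4.3  2.3] M [-1.35  0.61 -1.21] op 0.0512 gf 30.0
shift cm (tool) [ 0.19 -0.1  -0.03] turn [ 0.02  0.02 11.86]
```

The moment rose to −1.2 N·m, so left is blocked. Now I turn to the right and compare.

Call:
{"op": "play_rows", "data": {
  "plan": [
    [0, 0, 0, 0, 0, 3],
    [0, 0, 0, 0, 0, 3],
    [0, 0, 0, 0, 0, 3],
    [0, 0, 0, 0, 0, 3],
    [0, 0, 0, 0, 0, 3],
    [0, 0, 0, 0, 0, 3],
    [0, 0, 0, 0, 0, 3],
    [0, 0, 0, 0, 0, 3],
    [0, 0, 0, 0, 0, 0],
    [0, 0, 0, 0, 0, 0]
  ]
}}

```text
clock: 21.6
tool_pos: [0.6739, -0.1317, 0.1247]
orientation: [-180.0, -0.0, -11.9]
force: [0.1, 0.5, 1.6]
opening: 0.0516
gripper_force: 30.0
```

```bash
python3 -c "
from h import *
go((.675,-.1312,.125),0)
for c in('scene',):
  s=snapshot(c)
  i=s['frame'];p=proj(s,(.675,-.131,.13)).astype(int)
  i=i[p[1]-30:p[1]+30,p[0]-30:p[0]+30];cv2.imwrite('pics/c6.png',cv2.cvtColor(cv2.resize(i,(480,480),interpolation=3),4))"
```

```text
clk 21.6 pos [ 0.6739 -0.1317  0.1247] [-1.80e+02 -3.00e-02 -1.19e+01] F [0.1 0.5 1.6] M [-0.13 -0.02  0.02] op 0.0516 gf 30.0
shift cm (tool) [ 0.1  -0.07 -0.03] turn [ -0.    -0.03 -11.9 ]
```

View pics/c6.png

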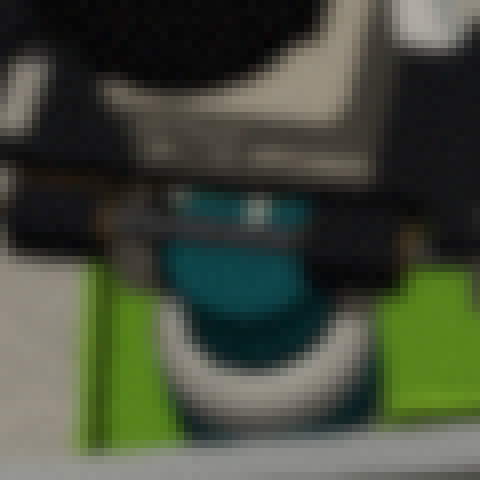

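The fingers are around the cap with its white line at (258,208), and the moment is near zero, so right is free. Turn further right, keeping the height.

Call:
{"op": "play_rows", "data": {
  "plan": [
    [0, 0, 0, 0, 0, 3],
    [0, 0, 0, 0, 0, 3],
    [0, 0, 0, 0, 0, 3],
    [0, 0, 0, 0, 0, 3],
    [0, 0, 0, 0, 0, 3],
    [0, 0, 0, 0, 0, 3],
    [0, 0, 0, 0, 0, 3],
    [0, 0, 0, 0, 0, 3],
    [0, 0, 0, 0, 0, 3],
    [0, 0, 0, 0, 0, 3],
    [0, 0, 0, 0, 0, 3],
    [0, 0, 0, 0, 0, 3],
    [0, 0, 0, 0, 0, 2],
    [0, 0, 0, 0, 0, 0],
    [0, 0, 0, 0, 0, 0],
    [0, 0, 0, 0, 0, 0]
  ]
}}

```text
clock: 22.98
tool_pos: [0.6739, -0.1317, 0.1246]
orientation: [-180.0, -0.0, -49.9]
force: [0.4, 0.8, 2.3]
opening: 0.0516
gripper_force: 30.0
```

```bash
python3 -c "
from h import *
go((.675,-.1312,.125),-60)"
```

```text
clk 22.98 pos [ 0.6739 -0.1317  0.1246] [-1.7997e+02 -1.0000e-02 -4.9880e+01] F [0.4 0.8 2.3] M [ 0.19 -0.29  0.05] op 0.0516 gf 30.0
shift cm (tool) [ 0.03 -0.11 -0.04] turn [-3.000e-02 -1.000e-02  1.012e+01]
```

Call:
{"op": "play_rows", "data": {
  "plan": [
    [0, 0, 0, 0, 0, 2],
    [0, 0, 0, 0, 0, 2],
    [0, 0, 0, 0, 0, 2],
    [0, 0, 0, 0, 0, 2],
    [0, 0, 0, 0, 0, 0],
    [0, 0, 0, 0, 0, 0]
  ]
}}

```text
clock: 23.48
tool_pos: [0.6738, -0.1315, 0.1247]
orientation: [-180.0, -0.0, -57.8]
force: [0.3, 2.1, 2.6]
opening: 0.052
gripper_force: 30.0
```

```bash
python3 -c "
from h import *
go((.675,-.1312,.125),-60)"
```

```text
clk 23.48 pos [ 0.6738 -0.1315  0.1247] [-179.98   -0.    -57.83] F [0.3 2.1 2.6] M [ 0.94 -0.19  0.79] op 0.052 gf 30.0
shift cm (tool) [ 0.04 -0.11 -0.03] turn [-0.02 -0.    2.17]
```

The end stop is felt (+0.8 N·m). I ease back 2° and lift slowly.

Call:
{"op": "play_rows", "data": {
  "plan": [
    [0, 0, 0, 0, 0, -2],
    [0, 0, -0.1, 0, 0, 0],
    [0, 0, -0.2, 0, 0, 0],
    [0, 0, -0.3, 0, 0, 0],
    [0, 0, -0.4, 0, 0, 0],
    [0, 0, 0, 0, 0, 0],
    [0, 0, 0, 0, 0, 0]
  ]
}}

```text
clock: 24.07
tool_pos: [0.6737, -0.1317, 0.1346]
orientation: [-180.0, 0.0, -56.0]
force: [1.6, 2.0, -0.5]
opening: 0.0517
gripper_force: 30.0
```

```bash
python3 -c "
from h import *
go((.675,-.1312,.205),-56)"
```

```text
clk 24.07 pos [ 0.6737 -0.1317  0.1346] [-1.7999e+02  1.0000e-02 -5.6020e+01] F [ 1.6  2.  -0.5] M [ 0.97 -0.49  0.09] op 0.0517 gf 30.0
shift cm (tool) [ 0.03 -0.14 -7.04] turn [-0.01  0.01 -0.02]
```

Call:
{"op": "play_rows", "data": {
  "plan": [
    [0, 0, -0.4, 0, 0, 0],
    [0, 0, -0.5, 0, 0, 0],
    [0, 0, -0.6, 0, 0, 0],
    [0, 0, -0.7, 0, 0, 0],
    [0, 0, -0.8, 0, 0, 0],
    [0, 0, -0.8, 0, 0, 0],
    [0, 0, -0.8, 0, 0, 0],
    [0, 0, -0.8, 0, 0, 0],
    [0, 0, -0.7, 0, 0, 0],
    [0, 0, -0.6, 0, 0, 0],
    [0, 0, -0.4, 0, 0, 0],
    [0, 0, 0, 0, 0, 0],
    [0, 0, 0, 0, 0, 0],
    [0, 0, 0, 0, 0, 0],
    [0, 0, 0, 0, 0, 0],
    [0, 0, 0, 0, 0, 0]
  ]
}}

```text
clock: 25.4
tool_pos: [0.6734, -0.1319, 0.205]
orientation: [180.0, 0.0, -56.0]
force: [-0.2, -0.8, -0.9]
opening: 0.0516
gripper_force: 30.0
```

```bash
python3 -c "
from h import *
go((.675,-.1312,.205),-56)
s=snapshot('scene');save(s,'s7.png')
for t in('cap','canister','comb','clipper'):print(t,[(round(d['score'],2),np.round(d['position'],3).tolist()) for d in spot_point('scene',t)])
cv2.imwrite('pics/s7b.png',cv2.resize(cv2.imread('pics/s7.png')[150:350,130:330],(600,600),interpolation=3))"
```

```text
clk 25.4 pos [ 0.6734 -0.1319  0.205 ] [ 1.7996e+02  3.0000e-02 -5.6000e+01] F [-0.2 -0.8 -0.9] M [ 0.02 -0.   -0.06] op 0.0516 gf 30.0
shift cm (tool) [ 0.03 -0.17  0.  ] turn [ 0.04  0.03 -0.  ]
cap [(0.46, [0.678, -0.131, 0.177]), (0.35, [0.522, -0.112, -0.002])]
canister [(0.86, [0.675, -0.13, 0.024])]
comb [(0.75, [0.598, 0.36, 0.002]), (0.66, [0.224, 0.269, -0.001])]
clipper [(0.4, [0.592, -0.386, -0.001])]
```

View pics/s7b.png

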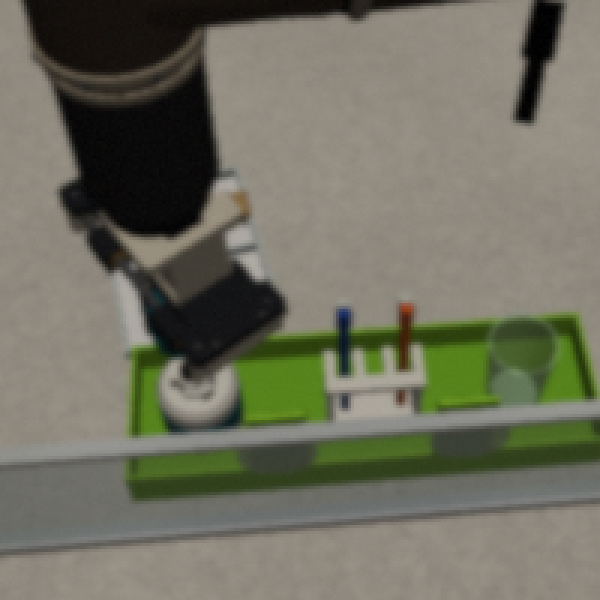

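The canister's bare neck shows at (195,378), and the cap is held in the gripper about 8 cm above it. I hand in.

```bash
python3 -c "
from h import *
print(close_job())"
```

```text
the job is handed in; nothing more can be done
None
```

The job is handed in, with no verdict returned: the comb is in the long lane, the clipper is in the short compartment, and the cap, which undid to the right, is held upright about 8 cm above the canister.

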